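Take the dust filter out of the milk chiller for washing

ROBOT

A 6-joint arm with a two-finger parallel gripper is mounted at the origin on a cart in front of the work surface, level with it; the furniture and walls round the work are solid. World frame = base frame: x ahead of the robot, y to its left, z up, the work surface at z = 0. Lengths are in m, angles in rad, forces in N, time in s.
With the tool pointing down it reaches from about 0.4 to 0.925 m from the base axis. Payload 12.5 kg.
Tool frame: the origin (TCP) lies on the centre line of the jaws, within the pads' length; the fingertips stand 22 mm ahead of it and the grasp point (between the pads) lies 3 mm ahead of it (bot.tip_extent is the distance from the TCP to the fingertips, in m); z points along the fingers, y is the line along which they close (so a half turn about z gives the same grasp; the last joint's range is limited). The gripper opens to 95 mm and grips with 3 to 60 N. Pads are 20 mm wide; open, the fingers measure 119 mm over their backs; the gripper's body (75 mm by 180 mm) begins 59 mm behind the grasp point.
Start: joints at [-1.232, 0.491, 1.559, -0, 1.092, -0.106], TCP at [0.269, -0.564, 0.237] pointing down, gripper open.
Joint ranges: [-3.1, 3.1], [-0.84, 2.19], [0.05, 2.79], [-1.13, 4.28], [0.06, 2.93], [-2.69, 2.69]. Speed limits (rad/s): [2.22, 2.22, 2.79, 3.14, 3.14, 3.14].

INTERFACE

Orientations are given as [roll, pitch, yaw] about the fixed x, y, z axes, in that order (R = Rz(yaw) Ry(pitch) Rx(roll)).
In Python, from workcell import status, get_image, ticket, spotter, bot gives the robot as it stands.
- The arm moves only by the tool step_arm, never from a script. Its argument "series" is a list of rows, each a list of 6 numbers: the shift along the tool's x, y, z scaled (see below), then the turn, a rotation vector about the tool's x, y, z scaled (see below). A call has exactly 10 rows; each row shifts and turns the commanded pose from where the row before left it, along the tool's axes as they then stand; what a row does not reach is not made up. The controller multiplies each number of a shift by 2.5 cm and each number of a turn by 5 degrees. A row lasts 1/12 s, in which the tool goes at most 41.7 mm and 7.16 degrees, less where a joint would pass 70% of its speed; a pose out of reach is approached as far as the arm can. A call with a number of a shift or a turn outside -1 to 1 is refused whole. A call with a gripper value outside its range is refused whole. "grip" is the closure, from -1 (fully open) to 1 (shut), set as the call begins (left out, the last holds). The fingers move at their own pace and stop on an object; "grip_force" is the grip in N (left out, the last holds). Time passes only in rows, so rows that do not move let the fingers close, or fill a call up. It gives the time, the measured TCP pose, the force, the opening and the grip force at its end, in the units of the state.
- status.get_state(): the state, without advancing time (a new reading comes with each control period).
- get_image(name): name is "scene" or "top"; returns a dict with "frame" (420x560x3 uint8, red, green, blue), "intrinsics" (3x3 intrinsics, pixels), "R" (3x3) and "t" (3): a world point X has camera coordinates R X + t. Camera axes: x right, y down, z forward; pixel columns grow to the right and rows downward; lengths in m; the calibration is good to about 2 mm. A picture is of the moment at which its call begins. There is no depth.
- ticket.finish_job(): hands the job in; it is judged then, once.
Trained networks look in a picture, given as the dict that the camera call returned (one of the last four; its "shot" number tells which), for a name from the list of things; names that differ only in an ending like _2 or _b are one class to them, and where a whole thing is asked for, a point or a joint stands for the part that bears it (a point fixed in the world has none). Each returns a list of dicts, best first, with "confidence" (0 to 1); they miss things now and then, are a little off and sometimes report something else, mostly with a low value. They report only what shows in the picture. A call takes as long as a camera call. They do not tell look-alikes from the thing itself.
- spotter.trace(query, picture): "pixels" (420x560 bool, what is visible of it) and "pixel" ([column, row] in pixels, amid what is visible of it).
The state is a dict: "clock": time; "joint_positions": joint angles; "joint_velocities": joint speeds; "joint_efforts": joint torques, N m; "eef_pos": TCP position; "ee_rot": TCP orientation; "ft_force": force on the tool from outside, world axes, zero at the start; "wrist_torque": the same for the moment, N m; "gripper_width": opening from 0.0 (shut) to 1.0 (fully open); "grip_force": force on a finger pad.
Only numpy, scipy, OpenCV 4.12 (cv2) and the standard library are available. Lean on these libraries where they do the work, as an engineer would, in place of code of your own. Each camera call takes 0.05 s, during which the arm holds its last target. There are 200 camera calls.

TASK

The dust filter of the milk chiller is due for its weekly wash. Move whichever jar stands in the way of the black intake grille, press in the release tab on top so that the grille cover springs free, and pivot the cover out and right down to its stop. Then lift out the filter and put it in the steel rinse pan; leave the cover folded down and all three jars standing on the counter, and do not tip a jar or disturb the pastries or the coffee cup.

Things in the scene. Friction and masses are not known exactly. Their poses are not given: they have to be found in the camera images.
- chiller: fixed steel countertop milk chiller, 290 wide, 250 deep, 150 high (round lids on top rise 32 more). Origin: on the counter, below the middle of the black grille, in the plane of the front face; x points into the unit, y to its left seen from the front, z up. It spans x 0 to 250, y -190 to +100 mm
- tab_press (a point): middle of the top of the finger ridge (14 by 36 mm) on the release tab, a grey tab 35 (x) by 40 (y) mm in the chiller's top just behind the cover; x 66, y 0, z 159 of the chiller, 9 mm above its top (the point is fixed to the chiller). Press it straight down: it gives up to 6 mm here at 3 to 5 N and springs back
- tab (a joint): turn of the release tab about its rear root, rad: 0 up, 0.17 fully in; the catch lets go at about 0.08
- cover (a joint): opening of the black louvred grille cover, rad: 0 shut (latched it may read up to 0.03), 1.5 pivoted out and down to its stop, almost level. Released, two sprung pins (at y -73 and +73) push it out to 0.4 to 0.55; from there its hinge is stiff (0.15 N m of friction) and it stays where left
- cover_hinge (a point): middle of the cover's hinge line (along the chiller's y), at the cover's foot: x 4, y 0, z 24 of the chiller; the cover's upper edge swings to the chiller's front (-x) and down. The cover is an L: a front plate 158 wide (y), 126 high, 8 thick, and a top flange 8 thick
- cover_edge (a point): middle of the rear edge of the cover's top flange, at its upper (outer) face, moving with the cover: 46 mm behind and 126 mm above the hinge line when shut. The flange runs 50 mm back from the plate, flush with the chiller's top; once sprung free, hook this edge from behind or push down on the flange
- filter: grey dust filter cassette, loose, 0.08 to 0.17 kg: a slab 24 (x) by 111 (y) by 93 (z) mm with a pull tab 12 (x) by 30 (y) by 25 (z) on the middle of its top edge. Origin: centre of the underside. Stands upright in the bay behind the cover with 2 mm play; grip the pull tab across its 30 mm, lift straight up
- filter_mid (a point): centre of the filter's slab, 46.5 mm above its underside.
- pan: fixed open steel rinse pan, 200 (x) by 170 (y) by 50 mm high, walls and floor 4 mm. Origin: centre of the underside. It stands left or right of the chiller's front.
- board: fixed wooden board 200 (x) by 170 (y) by 16 mm with pastries, on the other side. Origin: centre of the underside.
- shaker: salt shaker, loose, 44 mm across, 90 high (the top 20 mm are 34 mm across), 0.1 kg. Origin: centre of the underside. One of the three jars; two stand beside the grille, one in front of it.
- spice_jar: spice jar, loose, 41 mm across, 105 high, 0.11 kg. Origin: centre of the underside.
- jam_jar: jam jar with a white lid, loose, 64 mm across, 110 high, 0.5 kg. Origin: centre of the underside.
- croissant_a: croissant on the board, 100 by 73 by 52 mm, loose. Origin: centre of the underside.
- croissant_b: croissant on the board, 109 by 75 by 53 mm, loose. Origin: centre of the underside.
- muffin: muffin on the board, 79 mm across, 75 high, loose. Origin: centre of the underside.
- cup: espresso cup, 63 by 89 by 51 mm, loose, back left on the counter. Origin: centre of the underside.
- bay (a point): middle of the filter bay's floor, where the filter stands: x 24, y 0, z 12 of the chiller. The bay is 164 wide (y), x 10 to 53 at its mouth, open at the top and front once the cover is down; front sill 21 high; guides behind the filter to z 85, beside it to z 60
Mind the look-alikes: they are no part of the job. What is shaped like the spice_jar but blue, orange or purple is not meant.

How it is judged:
By the outcome, as a careful person would: the job done as asked, in the order asked, and still so for the second after the job is handed in, with the robot touching nothing.
It also fails if it takes over 61 s, if anything falls off the work surface, if the arm or the gripper's body presses on something with over 40 N, if the wrist force passes 120 N, or if a joint passes its speed limit or range.

## Working session

There is one attempt and no reset: what is moved stays moved. The work goes in short steps, Python scripts to look and compute and a tool call to move; the robot and the scene stay as the last step left them, time stands still between calls to the robot, and variables do not carry over. Pictures are saved under pics/ and viewed, at most 10 in all, crops included, and the job is handed in when it is done.

Besides the shell and the picture viewer there is one more tool, called after "Emit:" by a JSON object that holds its "method" and its "body". step_arm: Moves the arm, as the interface text tells. Its arguments: {"type":"object","properties":{"series":{"type":"array","items":{"type":"array","items":{"type":"number"}}},"grip":{"type":"number"},"grip_force":{"type":"number"}},"required":["series"]}

```bash
mkdir -p pics; ls; cat > h.py <<'E'
import numpy as np, cv2
from workcell import status, get_image, ticket, spotter, bot
def save(p,n,crop=None,k=1):
    f=p["frame"][:,:,::-1]
    if crop: a,b,c,d=crop; f=f[b:d,a:c]
    cv2.imwrite("pics/"+n,cv2.resize(f,None,fx=k,fy=k,interpolation=cv2.INTER_CUBIC))
def ray(p,uv):
    K,R,t=map(np.array,(p["intrinsics"],p["R"],p["t"]))
    d=R.T@np.linalg.solve(K,[uv[0],uv[1],1.]); return -R.T@t,d
def at_z(p,uv,z):
    o,d=ray(p,uv); return o+d*(z-o[2])/d[2]
def proj(p,X):
    c=np.array(p["R"])@np.array(X)+np.array(p["t"]); q=np.array(p["intrinsics"])@c; return q[:2]/q[2]
def tri(ps,uvs):
    A=np.zeros((3,3));b=np.zeros(3)
    for p,uv in zip(ps,uvs):
        o,d=ray(p,uv); d=d/np.linalg.norm(d); M=np.eye(3)-np.outer(d,d); A+=M;b+=M@o
    return np.linalg.solve(A,b)
E
python3 - <<'E'
from h import *
ps=[get_image("scene"),get_image("top")]
for p,n in zip(ps,("scene","top")):
    save(p,n+"0.png"); print(n,np.round(-np.array(p["R"]).T@p["t"],3))
np.set_printoptions(precision=3,suppress=True)
for q in ["chiller","tab_press","cover","filter","pan","board","shaker","spice_jar","jam_jar","cup"]:
    for p,n in zip(ps,("scene","top")):
        for r in spotter.trace(q,p)[:4]:
            m=r["pixels"]; ys,xs=np.nonzero(m)
            print(q,n,round(r["confidence"],2),np.round(r["pixel"]),(xs.min(),ys.min(),xs.max(),ys.max()),m.sum())
s=status.get_state();print(s["eef_pos"],s["ee_rot"],bot.tip_extent)
E
```

```text
pics
scene [-0.258  0.752  0.746]
top [0.297 0.008 1.592]
chiller scene 0.64 [248. 223.] (np.int64(236), np.int64(212), np.int64(264), np.int64(232)) 283
chiller scene 0.63 [241. 204.] (np.int64(187), np.int64(169), np.int64(299), np.int64(253)) 6324
chiller top 0.83 [266. 170.] (np.int64(222), np.int64(129), np.int64(309), np.int64(211)) 6293
chiller top 0.65 [243. 224.] (np.int64(231), np.int64(216), np.int64(249), np.int64(236)) 356
tab_press scene 0.93 [241. 204.] (np.int64(186), np.int64(169), np.int64(299), np.int64(253)) 6498
tab_press scene 0.63 [226. 264.] (np.int64(220), np.int64(249), np.int64(234), np.int64(278)) 351
tab_press scene 0.46 [213. 318.] (np.int64(154), np.int64(285), np.int64(249), np.int64(349)) 1846
tab_press top 0.63 [266. 172.] (np.int64(221), np.int64(128), np.int64(310), np.int64(213)) 6569
cover scene 0.75 [247. 215.] (np.int64(223), np.int64(196), np.int64(272), np.int64(250)) 1487
cover top 0.96 [251. 198.] (np.int64(226), np.int64(184), np.int64(273), np.int64(209)) 976
filter scene 0.65 [247. 223.] (np.int64(235), np.int64(213), np.int64(264), np.i
[... 1618 characters left out ...]
6)) 352
jam_jar top 0.39 [377. 241.] (np.int64(350), np.int64(214), np.int64(401), np.int64(273)) 2793
cup scene 0.76 [171. 254.] (np.int64(159), np.int64(244), np.int64(180), np.int64(267)) 400
cup scene 0.29 [214. 313.] (np.int64(155), np.int64(284), np.int64(249), np.int64(349)) 2080
cup top 0.77 [182. 176.] (np.int64(178), np.int64(170), np.int64(195), np.int64(191)) 289
cup top 0.61 [252. 196.] (np.int64(227), np.int64(184), np.int64(273), np.int64(208)) 928
cup top 0.38 [181. 254.] (np.int64(146), np.int64(218), np.int64(196), np.int64(273)) 1304
cup top 0.24 [166. 227.] (np.int64(154), np.int64(215), np.int64(174), np.int64(244)) 458
[ 0.269 -0.564  0.237] [ 3.142 -0.     0.445] 0.022
```

```bash
python3 - <<'E'
from h import *
a=cv2.imread("pics/scene0.png")[150:360,130:370];b=cv2.imread("pics/top0.png")[110:300,130:420]
cv2.imwrite("pics/a.png",cv2.resize(a,None,fx=2.6,fy=2.6,interpolation=2))
cv2.imwrite("pics/b.png",cv2.resize(b,None,fx=2.7,fy=2.7,interpolation=2))
E
```

```text
(no output)
```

View pics/a.png

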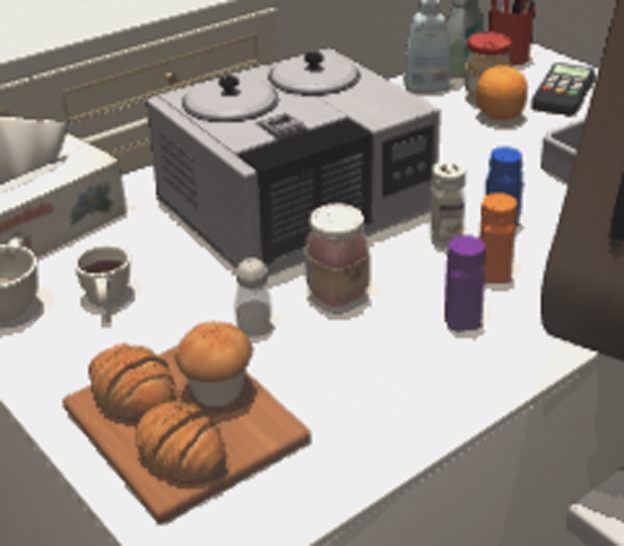

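View pics/b.png

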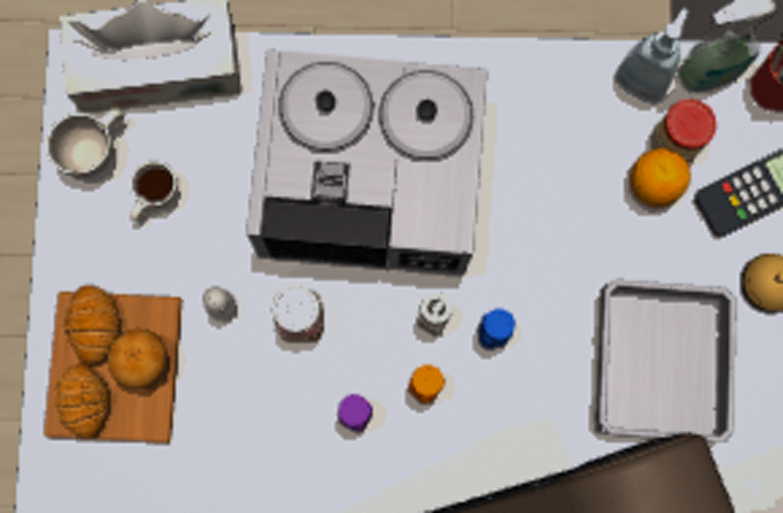

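The pictures show three things standing near the grille. The jam jar (white lid, scene ~(260,250), top ~(240,227)) is in front of it. The shaker (scene (227,263), top (211,222)) and the clear spice jar (scene (302,227), top (291,227)) stand beside it. The blue (top 314,232), orange (288,252) and purple (261,262) jars are look-alikes. The jam jar is the one in the way. The pan is on the robot's right and the board on its left. Next I'll measure the poses by fitting silhouettes in both views.

```bash
cat >> h.py <<'E'
from scipy.optimize import minimize
S=4
def box(x0,x1,y0,y1,z0,z1): return np.array([[x,y,z] for x in(x0,x1) for y in(y0,y1) for z in(z0,z1)])
def cyl(r,z0,z1,r2=None,zs=None):
    a=np.linspace(0,2*np.pi,24,endpoint=False); out=[]
    for z,q in ((z0,r),(z1,r)) : out+=[[q*np.cos(t),q*np.sin(t),z] for t in a]
    return np.array(out)
def place(P,x,y,w,z=0): c,s=np.cos(w),np.sin(w); return P@np.array([[c,s,0],[-s,c,0],[0,0,1]])+[x,y,z]
def sil(p,P):
    uv=np.array([proj(p,X) for X in P]); im=np.zeros((420*S,560*S),np.uint8)
    h=cv2.convexHull(((uv+.5)*S*16).astype(np.int32)); cv2.fillConvexPoly(im,h,1,shift=4)
    return cv2.resize(im.astype(np.float32),(560,420),interpolation=cv2.INTER_AREA)
def fit(views,f,x0,step):
    # views: (picture, mask, ignore or None); f(params)->points
    def cost(v):
        c=0
        P=f(v)
        for p,m,ig in views:
            s=sil(p,P); d=np.abs(s-m)
            if ig is not None: d=d*(~ig)
            c+=d.sum()/m.sum()
        return c
    x0=np.array(x0,float); sm=np.vstack([x0]+[x0+np.eye(len(x0))[i]*step[i] for i in range(len(x0))])
    r=minimize(cost,x0,method="Nelder-Mead",options=dict(initial_simplex=sm,xatol=2e-4,fatol=1e-4,maxiter=250))
    return r.x,r.fun
E
cat > m.py <<'E'
from h import *
np.set_printoptions(precision=4,suppress=True)
ps=[get_image("scene"),get_image("top")]; sc,tp=ps
def T(q,p,near):
    L=[r for r in spotter.trace(q,p) if np.hypot(*(np.array(r["pixel"])-near))<20]
    return max(L,key=lambda r:r["confidence"])["pixels"] if L else None
def dil(*m): return cv2.dilate(sum(x.astype(np.uint8) for x in m if x is not None),np.ones((5,5)))>0
M={}
for q,a,b in [("jam_jar",(260,250),(242,226)),("shaker",(227,263),(211,222)),("spice_jar",(303,228),(291,227)),("pan",(348,206),(379,242))]:
    M[q]=(T(q,sc,a),T(q,tp,b))
ch=(T("tab_press",sc,(241,204)),T("tab_press",tp,(266,172)))
ig=[dil(M["jam_jar"][i],M["spice_jar"][i],M["shaker"][i]) for i in (0,1)]
g=at_z(tp,(262,172),.15); print("guess",g)
pts=np.vstack([box(0,.25,-.19,.10,.005,.15)]+[place(cyl(.05,.15,.165),.18,y,0) for y in (.03,-.11)])
for k in ((0,1),(0,),(1,)):
    print("chiller",k,fit([(ps[i],ch[i],ig[i]) for i in k],lambda v:place(pts,*v),[g[0]-.12,g[1]+.04,-.08],[.02,.02,.1]))
for q,r,h in [("jam_jar",.032,.11),("shaker",.022,.09),("spice_jar",.0205,.105)]:
    g=None
    vs=[(ps[i],M[q][i],None) for i in (0,1) if M[q][i] is not None]
    if not vs: print(q,"none");continue
    ys,xs=np.nonzero(vs[-1][1]); g=at_z(vs[-1][0],(xs.mean(),ys.mean()),h*.7)
    print(q,len(vs),fit(vs,lambda v:place(cyl(r,0,v[2]),v[0],v[1],0),[g[0],g[1],h],[.02,.02,.01]))
g=at_z(tp,(379,243),.05)
print("pan",fit([(tp,M["pan"][1],None)],lambda v:place(box(-.1,.1,-.085,.085,0,.05),*v),[g[0],g[1],-.05],[.02,.02,.1]))
E
python3 m.py
```

```text
guess [0.7133 0.0367 0.15  ]
chiller (0, 1) (array([ 0.616 ,  0.0782, -0.0766]), np.float64(0.12648454388590216))
chiller (0,) (array([ 0.6135,  0.0819, -0.1053]), np.float64(0.09707012095456032))
chiller (1,) (array([ 0.6165,  0.0774, -0.0691]), np.float64(0.02330858085808581))
jam_jar 2 (array([0.5374, 0.1126, 0.106 ]), np.float64(0.2059992432985823))
shaker 2 (array([0.5528, 0.2229, 0.0698]), np.float64(0.5821969865080774))
spice_jar 2 (array([ 0.5421, -0.0679,  0.1034]), np.float64(0.2551365140650855))
pan (array([ 0.4864, -0.3842, -0.0409]), np.float64(0.04677754677754678))
```

```bash
cat >> h.py <<'E'
from scipy.spatial.transform import Rotation as Ro
CH=(0.616,0.078,-0.072)
def c2w(x,y,z): return place(np.array([[x,y,z]]),*CH)[0]
def plan(pos,rpy=None,pos0=None,rpy0=None,n=10):
    """constant row (tool units) that takes the pose to pos,rpy in n rows"""
    s=status.get_state(); p0=np.array(s["eef_pos"] if pos0 is None else pos0)
    R0=Ro.from_euler("xyz",s["ee_rot"] if rpy0 is None else rpy0); R1=R0 if rpy is None else Ro.from_euler("xyz",rpy)
    rv=(R0.inv()*R1).as_rotvec()/n; A=sum((R0*Ro.from_rotvec(rv*i)).as_matrix() for i in range(n))
    v=np.linalg.solve(A,np.array(pos)-p0)
    print(n,"rows of",np.round(v/.025,3).tolist(),np.round(np.degrees(rv)/5,3).tolist())
E
python3 - <<'E'
from h import *
plan([.40,-.15,.24],[np.pi,0,-.072],n=20)
plan([.537,.113,.24],[np.pi,0,-.072],[.40,-.15,.24],[np.pi,0,-.072],n=10)
p=get_image("scene");f=p["frame"].copy()
for Q in (box(0,.25,-.19,.1,0,.15),box(0,.05,-.079,.079,.024,.15),box(.0485,.0835,-.02,.02,.15,.15)):
    uv=[tuple(np.round(proj(p,X)).astype(int).tolist()) for X in place(Q,*CH)]
    for i in range(8):
        for b in (1,2,4):
            if not i&b: cv2.line(f,uv[i],uv[i|b],(0,255,0),1,cv2.LINE_AA)
p["frame"]=f; save(p,"ov.png",(170,150,350,300),4)
E
```

```text
20 rows of [0.426, -0.769, -0.007] [0.0, -0.0, 0.296]
10 rows of [0.471, -1.089, -0.0] [0.0, 0.0, 0.0]
```

View pics/ov.png

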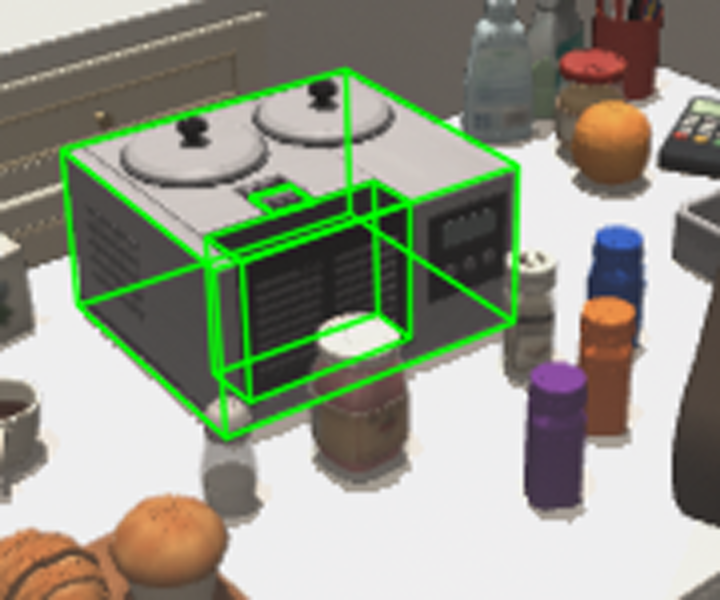

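The outline fits the chiller within a few mm. The crop confirms the clear jam jar with the white lid in front of the grille (scene ~(260,250)). The clear spice jar and the shaker are to its sides, and the purple, orange and blue jars are look-alikes.

Emit:
{"method": "step_arm", "body": {"series": [[0.43,-0.77,0,0,0,0.296],[0.43,-0.77,0,0,0,0.296],[0.43,-0.77,0,0,0,0.296],[0.43,-0.77,0,0,0,0.296],[0.43,-0.77,0,0,0,0.296],[0.43,-0.77,0,0,0,0.296],[0.43,-0.77,0,0,0,0.296],[0.43,-0.77,0,0,0,0.296],[0.43,-0.77,0,0,0,0.296],[0.43,-0.77,0,0,0,0.296]], "grip": -1}}

```text
clock: 2.58
eef_pos: [0.3085, -0.3469, 0.2368]
ee_rot: [3.141, -0.0, 0.185]
ft_force: [-0.3, 0.7, 0.5]
gripper_width: 1.0
grip_force: 0.0
```

Emit:
{"method": "step_arm", "body": {"series": [[0.43,-0.77,0,0,0,0.296],[0.43,-0.77,0,0,0,0.296],[0.43,-0.77,0,0,0,0.296],[0.43,-0.77,0,0,0,0.296],[0.43,-0.77,0,0,0,0.296],[0.43,-0.77,0,0,0,0.296],[0.43,-0.77,0,0,0,0.296],[0.43,-0.77,0,0,0,0.296],[0.43,-0.77,0,0,0,0.296],[0.43,-0.77,0,0,0,0.296]]}}

```text
clock: 3.42
eef_pos: [0.4023, -0.1478, 0.2368]
ee_rot: [3.141, -0.0, -0.073]
ft_force: [0.6, -0.1, 0.5]
gripper_width: 1.004
grip_force: 0.0
```

Emit:
{"method": "step_arm", "body": {"series": [[0.47,-1,0,0,0,0],[0.47,-1,0,0,0,0],[0.47,-1,0,0,0,0],[0.47,-1,0,0,0,0],[0.47,-1,0,0,0,0],[0.47,-1,0,0,0,0],[0.47,-1,0,0,0,0],[0.47,-1,0,0,0,0],[0.47,-0.9,0,0,0,0],[0,0,0,0,0,0]]}}

```text
clock: 4.25
eef_pos: [0.5251, 0.0684, 0.2365]
ee_rot: [-3.141, -0.001, -0.069]
ft_force: [-0.8, 0.3, -0.2]
gripper_width: 1.0
grip_force: 0.0
```

Emit:
{"method": "step_arm", "body": {"series": [[0.17,-0.92,0,0,0,0],[0.17,-0.92,0,0,0,0],[0,0,0.9,0,0,0],[0,0,0.9,0,0,0],[0,0,0.9,0,0,0],[0,0,0.9,0,0,0],[0,0,0.9,0,0,0],[0,0,0.9,0,0,0],[0,0,0.9,0,0,0],[0,0,0.4,0,0,0]]}}

```text
clock: 5.08
eef_pos: [0.5342, 0.1103, 0.0669]
ee_rot: [3.141, 0.003, -0.072]
ft_force: [0.1, 0.1, -0.3]
gripper_width: 0.998
grip_force: 0.0
```

Emit:
{"method": "step_arm", "body": {"series": [[0,0,0,0,0,0],[0,0,0,0,0,0],[0,0,0,0,0,0],[0,0,0,0,0,0],[0,0,0,0,0,0],[0,0,0,0,0,0],[0,0,0,0,0,0],[0,0,0,0,0,0],[0,0,0,0,0,0],[0,0,0,0,0,0]], "grip": 0.6, "grip_force": 25}}

```text
clock: 5.92
eef_pos: [0.5359, 0.111, 0.0703]
ee_rot: [-3.141, -0.003, -0.072]
ft_force: [1.1, 3.5, 7.4]
gripper_width: 0.665
grip_force: 24.3
```

Emit:
{"method": "step_arm", "body": {"series": [[0,0,-0.4,0,0,0],[0,0,-0.8,0,0,0],[0,0,-1,0,0,0],[0,0,-1,0,0,0],[0,0,-1,0,0,0],[0,0,-1,0,0,0],[0,0,-0.8,0,0,0],[0,0,-0.4,0,0,0],[0,0.4,0,0,0,0],[0,0.8,0,0,0,0]]}}

```text
clock: 6.75
eef_pos: [0.5325, 0.0812, 0.2289]
ee_rot: [3.142, 0.0, -0.07]
ft_force: [0.9, -0.1, -5.1]
gripper_width: 0.662
grip_force: 24.3
```

Emit:
{"method": "step_arm", "body": {"series": [[0,1,0,0,0,0],[0,1,0,0,0,0],[0,1,0,0,0,0],[0,1,0,0,0,0],[0.2,1,0,0,0,0],[0.4,1,0,0,0,0],[0.5,1,0,0,0,0],[0.5,1,0,0,0,0],[0.5,1,0,0,0,0],[0.5,1,0,0,0,0]]}}

```text
clock: 7.58
eef_pos: [0.5792, -0.175, 0.2275]
ee_rot: [-3.141, 0.003, -0.072]
ft_force: [0.9, 0.5, -5.6]
gripper_width: 0.666
grip_force: 24.3
```

Emit:
{"method": "step_arm", "body": {"series": [[0.5,0.9,0,0,0,0],[0.4,0.6,0,0,0,0],[0,0.3,0.2,0,0,0],[0,0,0.6,0,0,0],[0,0,1,0,0,0],[0,0,1,0,0,0],[0,0,1,0,0,0],[0,0,1,0,0,0],[0,0,0.7,0,0,0],[0,0,0.3,0,0,0]]}}

```text
clock: 8.42
eef_pos: [0.5967, -0.2189, 0.0802]
ee_rot: [-3.139, 0.006, -0.072]
ft_force: [-0.1, 0.5, -4.4]
gripper_width: 0.662
grip_force: 24.3
```

```bash
python3 - <<'E'
from h import *
p=get_image("top"); save(p,"t1.png",(200,140,420,300),3.4)
s=status.get_state(); print(s["eef_pos"],s["ee_rot"],s["ft_force"])
E
```

```text
[ 0.59696992 -0.21895331  0.08027182] [-3.13940009  0.00578881 -0.07171348] [-0.16331647 -0.10938737 -6.4940068 ]
```

View pics/t1.png

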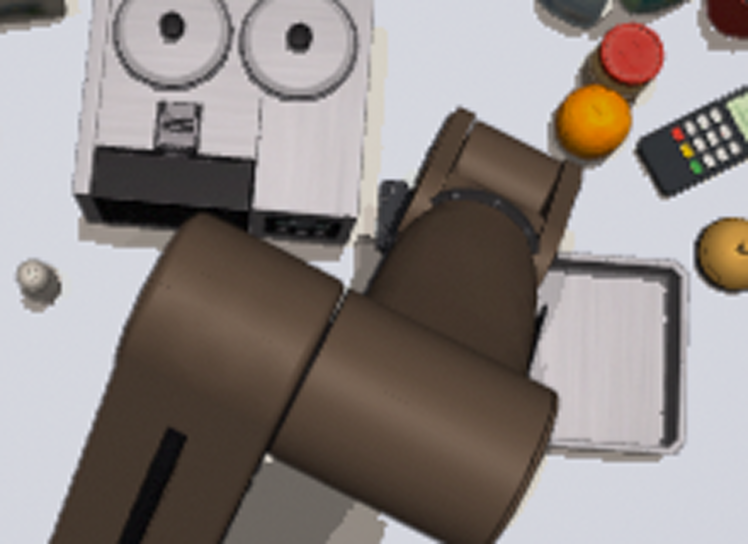

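The image shows the arm over the gap between chiller and pan, with nothing touching there. The jar is about 11 mm up, so I'll set it down.

Emit:
{"method": "step_arm", "body": {"series": [[0,0,0.12,0,0,0],[0,0,0.12,0,0,0],[0,0,0.1,0,0,0],[0,0,0.05,0,0,0],[0,0,0.04,0,0,0],[0,0,0,0,0,0],[0,0,0,0,0,0],[0,0,0,0,0,0],[0,0,0,0,0,0],[0,0,0,0,0,0]]}}

```text
clock: 9.3
eef_pos: [0.5992, -0.2197, 0.0735]
ee_rot: [3.141, -0.0, -0.072]
ft_force: [-0.0, 0.8, -5.5]
gripper_width: 0.659
grip_force: 24.3
```

Emit:
{"method": "step_arm", "body": {"series": [[0,0,0.06,0,0,0],[0,0,0.06,0,0,0],[0,0,0.04,0,0,0],[0,0,0.04,0,0,0],[0,0,0,0,0,0],[0,0,0,0,0,0],[0,0,0,0,0,0],[0,0,0,0,0,0],[0,0,0,0,0,0],[0,0,0,0,0,0]]}}

```text
clock: 10.13
eef_pos: [0.5992, -0.2198, 0.0703]
ee_rot: [3.141, -0.001, -0.072]
ft_force: [-6.7, 1.5, 14.4]
gripper_width: 0.66
grip_force: 24.3
```

Emit:
{"method": "step_arm", "body": {"series": [[0,0,0,0,0,0],[0,0,0,0,0,0],[0,0,0,0,0,0],[0,0,0,0,0,0],[0,0,-0.3,0,0,0],[0,0,-0.8,0,0,0],[0,0,-1,0,0,0],[0,0,-1,0,0,0],[0,0,-1,0,0,0],[0,0,-1,0,0,0]], "grip": -1}}

```text
clock: 10.97
eef_pos: [0.599, -0.2197, 0.1976]
ee_rot: [3.141, -0.0, -0.072]
ft_force: [0.7, 0.4, 0.3]
gripper_width: 1.002
grip_force: 0.0
```

```bash
python3 - <<'E'
from h import *
t=c2w(.066,0,.159); print(t, status.get_state()["eef_pos"])
plan(t+[0,0,.08],n=15,rpy=[np.pi,0,-.072])
E
```

```text
[0.681829  0.0732521 0.159    ] [ 0.5990118  -0.21965113  0.19758034]
15 rows of [0.164, -0.795, -0.11] [0.0, -0.0, 0.0]
```

Emit:
{"method": "step_arm", "body": {"series": [[0,-0.2,-0.8,0,0,0],[0.15,-0.7,-0.8,0,0,0],[0.2,-1,0,0,0,0],[0.2,-1,0,0,0,0],[0.2,-1,0,0,0,0],[0.2,-1,0,0,0,0],[0.2,-1,0,0,0,0],[0.2,-1,0,0,0,0],[0.2,-1,0,0,0,0],[0.2,-1,0,0,0,0]], "grip": 1}}

```text
clock: 11.8
eef_pos: [0.6589, 0.0004, 0.2364]
ee_rot: [3.142, -0.0, -0.072]
ft_force: [0.0, 0.4, 1.4]
gripper_width: 0.358
grip_force: 0.0
```

Emit:
{"method": "step_arm", "body": {"series": [[0.2,-1,0,0,0,0],[0.3,-1,0,0,0,0],[0.2,-0.7,0,0,0,0],[0.2,-0.3,0,0,0,0],[0,0,0.3,0,0,0],[0,0,0.5,0,0,0],[0,0,0.5,0,0,0],[0,0,0.3,0,0,0],[0,0,0.2,0,0,0],[0,0,0,0,0,0]]}}

```text
clock: 12.63
eef_pos: [0.6861, 0.0715, 0.1895]
ee_rot: [3.141, 0.002, -0.073]
ft_force: [0.1, -0.1, -0.8]
gripper_width: 0.003
grip_force: 0.0
```

```bash
python3 - <<'E'
from h import *
p=get_image("scene"); save(p,"s2.png",(180,130,340,290),3.7)
s=status.get_state(); print(s["eef_pos"],s["ee_rot"],s["ft_force"])
plan(c2w(.066,0,.184),n=1)
E
```

```text
[0.68639764 0.0717307  0.19041707] [ 3.14139799e+00  8.59408093e-04 -7.23723903e-02] [-0.27635456 -0.8314909   0.65896226]
1 rows of [-0.186, -0.048, 0.257] [0.0, 0.0, 0.0]
```

View pics/s2.png

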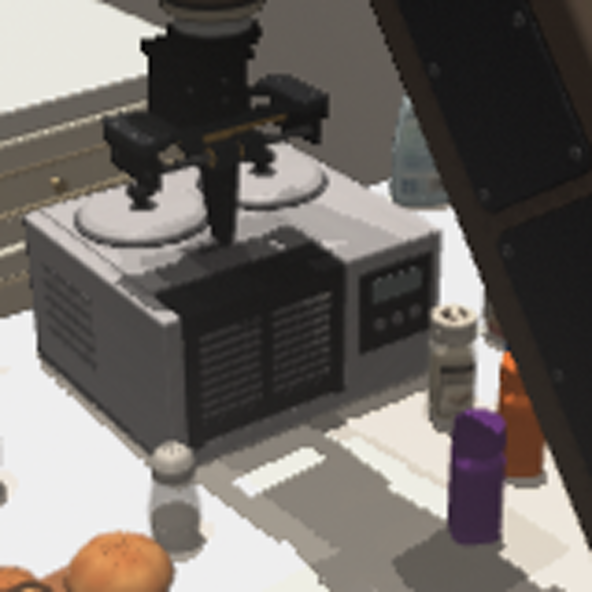

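The fingertips are just above the tab (crop (222,240)). The cover is still shut. Pressing now.

Emit:
{"method": "step_arm", "body": {"series": [[-0.15,0,0.2,0,0,0],[0,0,0.14,0,0,0],[0,0,0.04,0,0,0],[0,0,0.04,0,0,0],[0,0,0.04,0,0,0],[0,0,0.04,0,0,0],[0,0,0.03,0,0,0],[0,0,0.03,0,0,0],[0,0,0,0,0,0],[0,0,0,0,0,0]]}}

```text
clock: 13.52
eef_pos: [0.6828, 0.0726, 0.177]
ee_rot: [3.142, 0.0, -0.072]
ft_force: [-1.8, -0.4, 2.7]
gripper_width: 0.008
grip_force: 1.4
```

```bash
python3 - <<'E'
from h import *
p=get_image("scene"); save(p,"s3.png",(180,130,340,290),3.7)
r=spotter.trace("cover",p)[:1]
for q in r: ys,xs=np.nonzero(q["pixels"]); print(q["confidence"],xs.min(),ys.min(),xs.max(),ys.max())
s=status.get_state(); print(s["eef_pos"],s["ft_force"])
E
```

```text
0.79 233 202 282 248
[0.68278666 0.07257285 0.17694571] [-2.35183863 -0.19455537  2.10273386]
```

Emit:
{"method": "step_arm", "body": {"series": [[0,0,0.03,0,0,0],[0,0,0.03,0,0,0],[0,0,0.02,0,0,0],[0,0,0,0,0,0],[0,0,0,0,0,0],[0,0,-0.4,0,0,0],[0,0,-0.8,0,0,0],[0,0,-0.8,0,0,0],[0,0,0,0,0,0],[0,0,0,0,0,0]]}}

```text
clock: 14.45
eef_pos: [0.6833, 0.0725, 0.2261]
ee_rot: [-3.142, -0.003, -0.072]
ft_force: [-0.4, 0.5, 0.2]
gripper_width: 0.006
grip_force: 0.0
```

```bash
python3 - <<'E'
from h import *
p=get_image("scene"); save(p,"s3.png",(180,130,340,290),3.7)
s=status.get_state(); print(s["eef_pos"],s["ft_force"])
E
```

```text
[0.68284216 0.07248916 0.22500606] [-0.19914148 -0.14521997 -1.42757297]
```

View pics/s3.png

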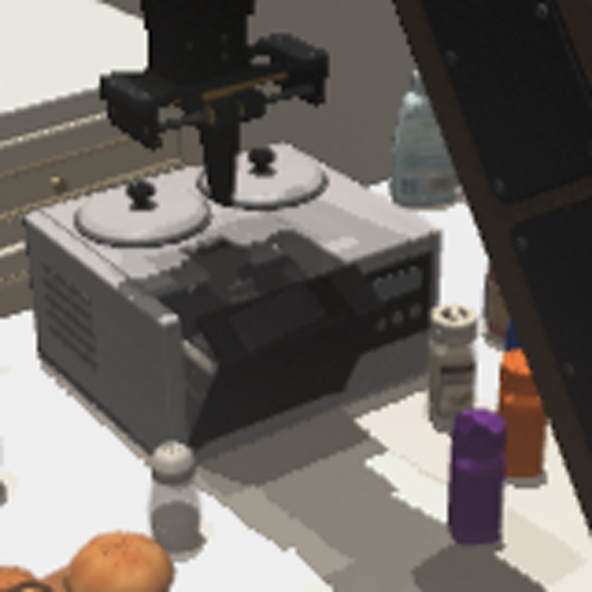

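The cover sprang out to about 0.45 rad and the latch is released. Next I'll hook its rear edge from behind with the closed fingers.

Emit:
{"method": "step_arm", "body": {"series": [[-0.6,0,0,0,0,0],[-0.8,0,0,0,0,0],[-0.4,0,0.4,0,0,0],[0,0,0.8,0,0,0],[0,0,0.8,0,0,0],[0,0,0.3,0,0,0],[-0.3,0,0,0,0,0],[-0.3,0,0,0,0,0],[-0.3,0,0,0,0,0],[-0.3,0,0,0,0,0]]}}

```text
clock: 15.33
eef_pos: [0.6075, 0.078, 0.1684]
ee_rot: [-3.142, -0.002, -0.072]
ft_force: [0.4, -0.0, -0.1]
gripper_width: 0.009
grip_force: 0.3
```

Emit:
{"method": "step_arm", "body": {"series": [[-0.3,0,0.04,0,0,0],[-0.3,0,0.06,0,0,0],[-0.3,0,0.08,0,0,0],[-0.3,0,0.1,0,0,0],[-0.3,0,0.12,0,0,0],[-0.3,0,0.14,0,0,0],[-0.3,0,0.14,0,0,0],[-0.2,0,0.12,0,0,0],[0,0,0,0,0,0],[0,0,0,0,0,0]]}}

```text
clock: 16.17
eef_pos: [0.5505, 0.0821, 0.1472]
ee_rot: [3.141, 0.0, -0.072]
ft_force: [0.1, 0.4, 0.9]
gripper_width: 0.004
grip_force: 0.0
```

```bash
python3 - <<'E'
from h import *
p=get_image("scene"); save(p,"s4.png",(180,130,340,290),3.7)
s=status.get_state(); print(s["eef_pos"],s["ft_force"])
e=np.array(s["eef_pos"])-[CH[0],CH[1],0]; print("chiller frame tip",place(e[None],0,0,-CH[2])[0]-[0,0,.022])
E
```

```text
[0.55088148 0.08204801 0.14738912] [ 0.14552875 -0.23787165  0.07299343]
chiller frame tip [-0.06524101 -0.00064696  0.12538912]
```

View pics/s4.png

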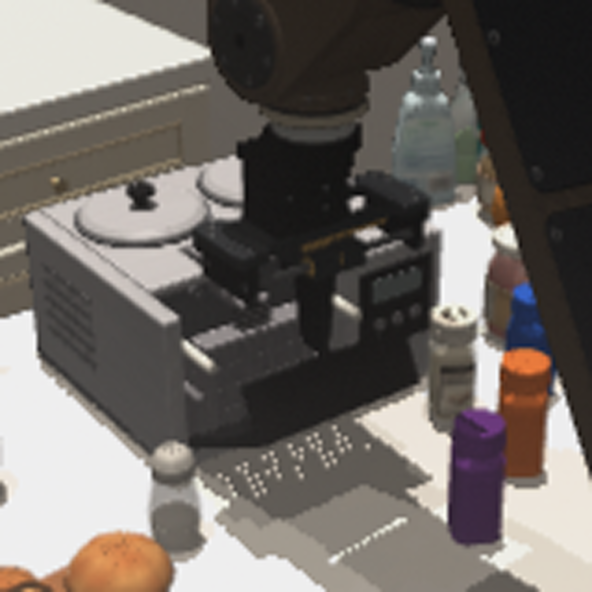

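The cover is now at about 1 rad and has followed the finger. The filter shows in the bay at crop (220,340). Next I'll go over the edge and push it down to the stop.

Emit:
{"method": "step_arm", "body": {"series": [[0.1,0,-0.5,0,0,0],[0,0,-0.5,0,0,0],[-0.4,0,-0.1,0,0,0],[-0.4,0,0,0,0,0],[-0.15,0,0.35,0,0,0],[-0.15,0,0.35,0,0,0],[-0.15,0,0.35,0,0,0],[-0.15,0,0.35,0,0,0],[-0.15,0,0.35,0,0,0],[-0.15,0,0.35,0,0,0]]}}

```text
clock: 17.05
eef_pos: [0.5044, 0.0853, 0.1204]
ee_rot: [3.141, 0.014, -0.072]
ft_force: [-31.8, 3.5, 23.0]
gripper_width: 0.008
grip_force: 19.4
```

Emit:
{"method": "step_arm", "body": {"series": [[-0.15,0,0.3,0,0,0],[-0.15,0,0.3,0,0,0],[-0.1,0,0.2,0,0,0],[0,0,0.1,0,0,0],[0,0,0.04,0,0,0],[0,0,0.03,0,0,0],[0,0,0,0,0,0],[0,0,0,0,0,0],[0,0,0,0,0,0],[0,0,0,0,0,0]]}}

```text
clock: 17.88
eef_pos: [0.4901, 0.0862, 0.0949]
ee_rot: [3.14, 0.025, -0.071]
ft_force: [-36.2, 6.7, 14.5]
gripper_width: 0.008
grip_force: 19.4
```

```bash
cat >> h.py <<'E'
def tipc():
    s=status.get_state(); e=np.array(s["eef_pos"])-[CH[0],CH[1],0]; print("tip in chiller",np.round(place(e[None],0,0,-CH[2])[0]-[0,0,.022],4),"F",np.round(s["ft_force"],1),"t",s["clock"])
E
python3 -c "
from h import *
tipc()"
```

```text
tip in chiller [-0.1261 -0.0008  0.0729] F [-36.2   6.7  14.5] t 17.8833
```

The tip slid partly over the front of the edge and is wedged there. I'll back off forward, then up, and look.

Emit:
{"method": "step_arm", "body": {"series": [[-0.3,0,0,0,0,0],[-0.4,0,0,0,0,0],[-0.4,0,0,0,0,0],[0,0,-0.4,0,0,0],[0,0,-0.8,0,0,0],[0,0,-0.8,0,0,0],[0,0,-0.4,0,0,0],[0,0,0,0,0,0],[0,0,0,0,0,0],[0,0,0,0,0,0]]}}

```text
clock: 18.72
eef_pos: [0.4729, 0.0876, 0.1572]
ee_rot: [3.141, 0.001, -0.072]
ft_force: [0.5, -0.0, 0.4]
gripper_width: 0.003
grip_force: 0.0
```

```bash
python3 - <<'E'
from h import *
tipc()
p=get_image("scene"); f=p["frame"].copy()
for th,c in ((1.5,(0,255,0)),(1.3,(255,0,0))):
    P=np.array([[46*np.cos(th)-126*np.sin(th)+4,y,126*np.cos(th)+46*np.sin(th)+24] for y in (-79,79)])/1000
    u=[tuple(np.round(proj(p,X)).astype(int).tolist()) for X in place(P,*CH)]; cv2.line(f,u[0],u[1],c,1)
    P=np.array([[-4*np.cos(th)-126*np.sin(th)+4,y,126*np.cos(th)-4*np.sin(th)+24] for y in (-79,79)])/1000
    u=[tuple(np.round(proj(p,X)).astype(int).tolist()) for X in place(P,*CH)]; cv2.line(f,u[0],u[1],c,1)
p["frame"]=f; save(p,"s5.png",(200,150,320,290),4.2)
E
```

```text
tip in chiller [-0.1435 -0.0008  0.1352] F [ 0.5 -0.   0.4] t 18.7167
```

View pics/s5.png

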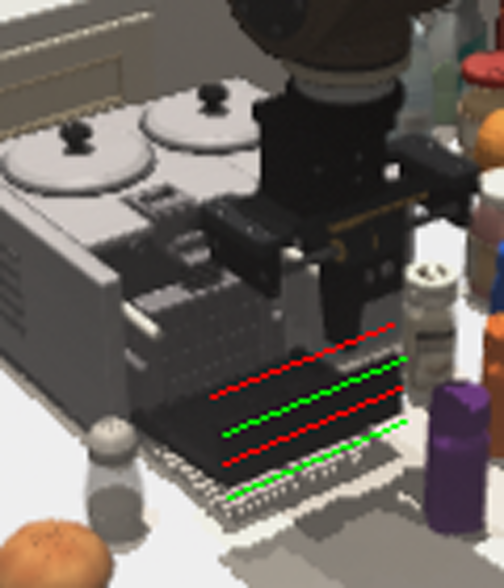

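The cover is at about 1.4 rad, between the red 1.3 and green 1.5 lines, so it isn't quite at the stop. I'll push straight down on top of the upright flange.

Emit:
{"method": "step_arm", "body": {"series": [[0.4,0,0,0,0,0],[0.5,0,0,0,0,0],[0.4,0,0,0,0,0],[0,0,0.5,0,0,0],[0,0,0.6,0,0,0],[0,0,0.5,0,0,0],[0,0,0.3,0,0,0],[0,0,0.2,0,0,0],[0,0,0.1,0,0,0],[0,0,0,0,0,0]]}}

```text
clock: 19.6
eef_pos: [0.5059, 0.0852, 0.1028]
ee_rot: [3.141, 0.0, -0.072]
ft_force: [-0.1, -0.5, 0.1]
gripper_width: 0.008
grip_force: 0.0
```

```bash
python3 -c "
from h import *
tipc()"
```

```text
tip in chiller [-0.1104 -0.0007  0.0808] F [-0.1 -0.5  0.1] t 19.6
```

Emit:
{"method": "step_arm", "body": {"series": [[0,0,0.06,0,0,0],[0,0,0.06,0,0,0],[0,0,0.06,0,0,0],[0,0,0.04,0,0,0],[0,0,0.04,0,0,0],[0,0,0.04,0,0,0],[0,0,0,0,0,0],[0,0,0,0,0,0],[0,0,0,0,0,0],[0,0,0,0,0,0]]}}

```text
clock: 20.43
eef_pos: [0.5061, 0.0854, 0.0996]
ee_rot: [-3.141, -0.003, -0.072]
ft_force: [-13.4, -1.6, 52.2]
gripper_width: 0.001
grip_force: 26.2
```

```bash
python3 -c "
from h import *
tipc()"
```

```text
tip in chiller [-0.1102 -0.0006  0.0776] F [-13.4  -1.6  52.2] t 20.4333
```

At the stop: firm contact at z 0.078, which matches 1.5 rad. Retracting, then I'll measure the filter.

Emit:
{"method": "step_arm", "body": {"series": [[0,0,-0.4,0,0,0],[0,0,-0.8,0,0,0],[0,0,-1,0,0,0],[0,0,-1,0,0,0],[0,0,-1,0,0,0],[0,0,-1,0,0,0],[-0.6,0.6,0,0,0,0],[-0.8,0.8,0,0,0,0],[-0.6,0.8,0,0,0,0],[0,0,0,0,0,0]], "grip": 0}}

```text
clock: 21.27
eef_pos: [0.4494, 0.0324, 0.2261]
ee_rot: [3.141, 0.0, -0.073]
ft_force: [0.8, 0.6, 0.3]
gripper_width: 0.5
grip_force: 0.0
```

```bash
python3 - <<'E'
from h import *
tipc()
ps=[get_image("scene"),get_image("top")]
f=ps[0]["frame"].copy()
for i,p in enumerate(ps):
    for r in spotter.trace("filter",p)[:2]:
        ys,xs=np.nonzero(r["pixels"]); print(i,r["confidence"],r["pixel"],xs.min(),ys.min(),xs.max(),ys.max(),r["pixels"].sum())
    for k in ((.018,-.015,.13),(.018,.015,.13),(.03,.015,.13),(.03,-.015,.13),(.012,-.0555,.105),(.012,.0555,.105)): print(np.round(proj(p,c2w(*k)),1),end="")
    print()
a=cv2.resize(ps[0]["frame"][180:260,210:290],None,fx=5,fy=5,interpolation=2); b=cv2.resize(ps[1]["frame"][170:250,215:295],None,fx=5,fy=5,interpolation=2)
cv2.imwrite("pics/f.png",np.hstack([a,b])[:,:,::-1])
E
```

```text
tip in chiller [-0.1629 -0.0574  0.2041] F [0.8 0.6 0.3] t 21.2667
0 0.71 [248.2, 223.5] 232 209 265 245 888
[252.6 209.5][244.6 212.3][242.5 210.8][250.5 208. ][264.3 213.4][234.9 224. ]
1 0.85 [251.7, 196.1] 236 191 267 205 378
[254.4 195.8][245.8 195. ][246.2 191.7][254.7 192.4][265.9 200. ][234.6 197.3]
```

View pics/f.png

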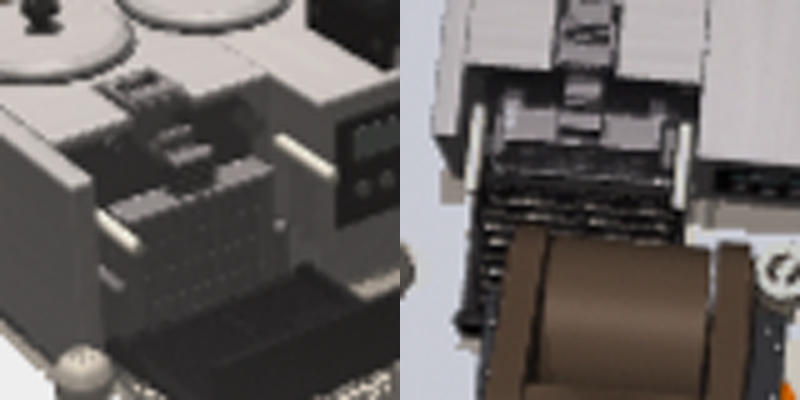

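The filter stands in the bay, with its pull tab at scene px (247,210) and top px (251,194). Projecting the fitted model to chiller (24,0,130) lands within about 1 px in both views, so the tab's place and its ~0.13 m height agree.

Emit:
{"method": "step_arm", "body": {"series": [[0.6,-0.2,0,0,0,0],[0.9,-0.3,0,0,0,0],[1,-0.3,0,0,0,0],[1,-0.3,0,0,0,0],[1,-0.3,0,0,0,0],[1,-0.3,0,0,0,0],[0.9,-0.3,0,0,0,0],[0.7,-0.2,0,0,0,0],[0.3,0,0,0,0,0],[0,0,0,0,0,0]]}}

```text
clock: 22.3
eef_pos: [0.6415, 0.0761, 0.2246]
ee_rot: [3.141, 0.001, -0.071]
ft_force: [-1.0, -0.5, 0.2]
gripper_width: 0.499
grip_force: 0.0
```

Emit:
{"method": "step_arm", "body": {"series": [[0,0,0.4,0,0,0],[0,0,0.7,0,0,0],[0,0,0.7,0,0,0],[0,0,0.6,0,0,0],[0,0,0.5,0,0,0],[0,0,0.4,0,0,0],[0,0,0.3,0,0,0],[0,0,0.2,0,0,0],[0,0,0,0,0,0],[0,0,0,0,0,0]]}}

```text
clock: 23.13
eef_pos: [0.6404, 0.0755, 0.1309]
ee_rot: [3.142, -0.0, -0.072]
ft_force: [-0.6, 0.0, 0.2]
gripper_width: 0.498
grip_force: 0.0
```

```bash
python3 -c "
from h import *
tipc()"
```

```text
tip in chiller [ 0.0245 -0.0007  0.1089] F [-0.6  0.   0.2] t 23.1333
```

Now grip the tab and lift straight up.

Emit:
{"method": "step_arm", "body": {"series": [[0,0,0,0,0,0],[0,0,0,0,0,0],[0,0,0,0,0,0],[0,0,0,0,0,0],[0,0,0,0,0,0],[0,0,0,0,0,0],[0,0,0,0,0,0],[0,0,-0.1,0,0,0],[0,0,-0.2,0,0,0],[0,0,-0.3,0,0,0]], "grip": 0.8, "grip_force": 20}}

```text
clock: 23.97
eef_pos: [0.64, 0.0755, 0.1454]
ee_rot: [3.141, 0.002, -0.072]
ft_force: [0.4, 0.1, -0.0]
gripper_width: 0.313
grip_force: 20.0
```

Emit:
{"method": "step_arm", "body": {"series": [[0,0,-0.4,0,0,0],[0,0,-0.5,0,0,0],[0,0,-0.6,0,0,0],[0,0,-0.7,0,0,0],[0,0,-0.8,0,0,0],[0,0,-0.9,0,0,0],[0,0,-0.8,0,0,0],[0,0,-0.5,0,0,0],[0,0,-0.2,0,0,0],[-0.3,0,0,0,0,0]], "grip_force": 35}}

```text
clock: 24.8
eef_pos: [0.6336, 0.076, 0.2821]
ee_rot: [-3.141, -0.003, -0.072]
ft_force: [-0.2, 0.3, -1.8]
gripper_width: 0.314
grip_force: 35.0
```

Emit:
{"method": "step_arm", "body": {"series": [[-0.7,0,0,0,0,0],[-0.9,0,0,0,0,0],[-0.9,0.3,0,0,0,0],[-0.7,0.7,0,0,0,0],[-0.4,1,0,0,0,0],[-0.3,1,0,0,0,0],[-0.2,1,0,0,0,0],[-0.2,1,0,0,0,0],[-0.2,1,0,0,0,0],[-0.2,1,0,0,0,0]]}}

```text
clock: 25.63
eef_pos: [0.5017, -0.0907, 0.2799]
ee_rot: [-3.141, 0.001, -0.072]
ft_force: [0.4, -0.2, -0.7]
gripper_width: 0.313
grip_force: 35.0
```

Emit:
{"method": "step_arm", "body": {"series": [[0,1,0,0,0,0],[0,1,0,0,0,0],[0,1,0,0,0,0],[0,1,0,0,0,0],[0,1,0,0,0,0],[0,1,0,0,0,0],[0,1,0,0,0,0],[0,1,0,0,0,0],[0,1,0,0,0,0],[0,1,0,0,0,0]]}}

```text
clock: 26.47
eef_pos: [0.4843, -0.34, 0.2797]
ee_rot: [-3.141, 0.001, -0.072]
ft_force: [-0.1, 0.0, -1.1]
gripper_width: 0.314
grip_force: 35.0
```

```bash
python3 - <<'E'
from h import *
s=status.get_state();print(s["eef_pos"],s["ee_rot"],s["gripper_width"],s["ft_force"],s["joint_positions"])
plan([.454,-.384,.22],[np.pi,-np.radians(50),-.072],n=10)
R=Ro.from_euler("xyz",[np.pi,-np.radians(50),-.072]).as_matrix(); print(R[:,2])
p=get_image("top"); 
for r in spotter.trace("pan",p)[:1]: print(r["confidence"],fit([(p,r["pixels"],None)],lambda v:place(box(-.1,.1,-.085,.085,0,.05),*v),[.486,-.384,-.05],[.02,.02,.1]))
E
```

```text
[ 0.48428614 -0.33995305  0.27968788] [-3.14058804e+00  1.39392419e-03 -7.19030165e-02] 0.3137262630962516 [-0.06813387  0.03307724 -1.14684397] [-7.23632019e-01  4.03895712e-01  1.58630551e+00 -5.11939402e-05
  1.15310902e+00  9.19088831e-01]
10 rows of [-0.197, 0.185, 0.185] [-0.001, 1.002, -0.0]
[ 0.76405971 -0.05510756 -0.64278761]
0.61 (array([ 0.58462603, -0.30385986, -0.63600217]), np.float64(7.668585526315789))
```

Emit:
{"method": "step_arm", "body": {"series": [[-0.2,0.18,0.18,0,1,0],[-0.2,0.18,0.18,0,1,0],[-0.2,0.18,0.18,0,1,0],[-0.2,0.18,0.18,0,1,0],[-0.2,0.18,0.18,0,1,0],[-0.2,0.18,0.18,0,1,0],[-0.2,0.18,0.18,0,1,0],[-0.2,0.18,0.18,0,1,0],[-0.2,0.18,0.18,0,1,0],[-0.2,0.18,0.18,0,1,0]]}}

```text
clock: 27.4
eef_pos: [0.4548, -0.3764, 0.2256]
ee_rot: [-3.132, -0.815, -0.073]
ft_force: [0.1, 0.2, -1.0]
gripper_width: 0.313
grip_force: 35.0
```

```bash
python3 - <<'E'
from h import *
s=status.get_state();print(s["eef_pos"],s["ee_rot"],s["gripper_width"],s["ft_force"],s["joint_positions"])
p0=s["eef_pos"]
plan([.454,-.384,.15],n=5)
plan([.454,-.384,.093],pos0=[.454,-.384,.15],n=5)
p=get_image("scene"); save(p,"s6.png",(250,120,450,280),4)
E
```

```text
[ 0.45481757 -0.37638423  0.22555937] [-3.13245772 -0.8147484  -0.07346845] 0.31333336764039355 [ 0.07713511  0.24104975 -0.97981874] [-1.07334052  0.38667294  2.05962443  1.34233579  0.68611637 -0.53161371]
5 rows of [-0.441, 0.065, 0.413] [0.0, 0.0, 0.0]
5 rows of [-0.332, 0.003, 0.313] [0.0, 0.0, 0.0]
```

View pics/s6.png

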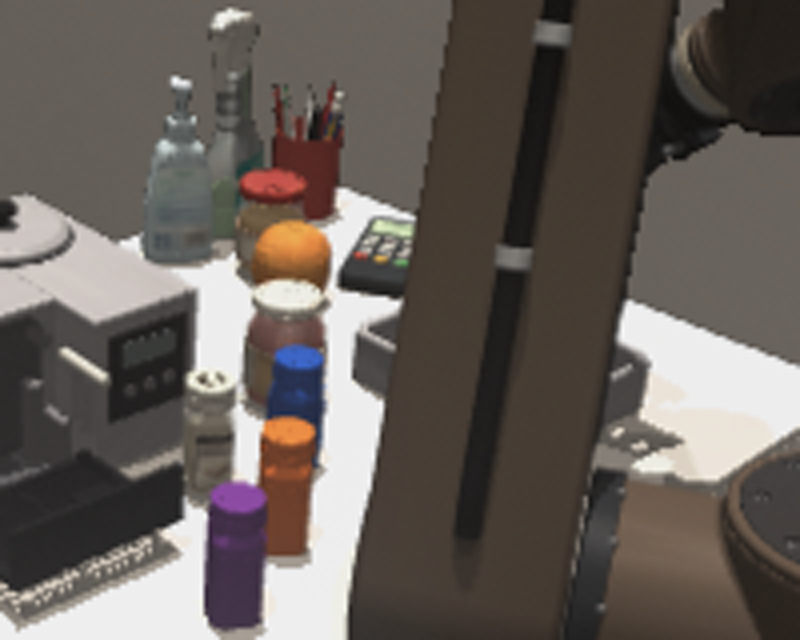

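The crop shows the cover folded down and the jam (285,345), spice (210,435) and look-alike jars all standing. The forearm hides the pan. Lowering the tilted filter into the pan.

Emit:
{"method": "step_arm", "body": {"series": [[-0.44,0.06,0.41,0,0,0],[-0.44,0.06,0.41,0,0,0],[-0.44,0.06,0.41,0,0,0],[-0.44,0.06,0.41,0,0,0],[-0.44,0.06,0.41,0,0,0],[-0.33,0,0.31,0,0,0],[-0.33,0,0.31,0,0,0],[-0.33,0,0.31,0,0,0],[-0.2,0,0.19,0,0,0],[0,0,0,0,0,0]]}}

```text
clock: 28.28
eef_pos: [0.454, -0.3822, 0.1082]
ee_rot: [-3.126, -0.809, -0.076]
ft_force: [0.4, -0.4, -1.6]
gripper_width: 0.312
grip_force: 35.0
```

Emit:
{"method": "step_arm", "body": {"series": [[-0.05,0,0.05,0,0,0],[-0.05,0,0.05,0,0,0],[-0.05,0,0.05,0,0,0],[0,0,0,0,0,0],[0,0,0,0,0,0],[0,0,0,0,0,0],[0,0,0,0,0,0],[0,0,0,0,0,0],[0,0,0,0,0,0],[0,0,0,0,0,0]]}}

```text
clock: 29.12
eef_pos: [0.4543, -0.3839, 0.1045]
ee_rot: [-3.132, -0.812, -0.073]
ft_force: [0.7, 0.6, -0.1]
gripper_width: 0.315
grip_force: 35.0
```

Emit:
{"method": "step_arm", "body": {"series": [[-0.08,0,0.07,0,0,0],[-0.08,0,0.07,0,0,0],[-0.07,0,0.07,0,0,0],[-0.06,0,0.06,0,0,0],[0,0,0,0,0,0],[0,0,0,0,0,0],[0,0,0,0,0,0],[0,0,0,0,0,0],[0,0,0,0,0,0],[0,0,0,0,0,0]]}}

```text
clock: 29.95
eef_pos: [0.4543, -0.3838, 0.0946]
ee_rot: [-3.132, -0.812, -0.073]
ft_force: [-0.5, 0.4, -0.3]
gripper_width: 0.313
grip_force: 35.0
```

Emit:
{"method": "step_arm", "body": {"series": [[-0.03,0,0.03,0,0,0],[-0.03,0,0.03,0,0,0],[-0.03,0,0.03,0,0,0],[0,0,0,0,0,0],[0,0,0,0,0,0],[0,0,0,0,0,0],[0,0,0,0,0,0],[0,0,0,0,0,0],[0,0,0,0,0,0],[0,0,0,0,0,0]]}}

```text
clock: 30.78
eef_pos: [0.4546, -0.384, 0.0923]
ee_rot: [-3.133, -0.815, -0.072]
ft_force: [-5.1, 0.9, 10.4]
gripper_width: 0.313
grip_force: 35.0
```

The bottom edge is on the pan floor. Releasing so that it lies down, then withdrawing along the fingers.

Emit:
{"method": "step_arm", "body": {"series": [[0,0,0,0,0,0],[0,0,0,0,0,0],[0,0,0,0,0,0],[0,0,0,0,0,0],[0,0,0,0,0,0],[0,0,0,0,0,0],[0,0,-0.3,0,0,0],[0,0,-0.6,0,0,0],[0,0,-0.8,0,0,0],[0,0,-0.8,0,0,0]], "grip": 0}}

```text
clock: 31.62
eef_pos: [0.4083, -0.3807, 0.1347]
ee_rot: [-3.131, -0.812, -0.073]
ft_force: [-0.1, -0.9, 0.7]
gripper_width: 0.499
grip_force: 0.0
```

Emit:
{"method": "step_arm", "body": {"series": [[0.3,0,-0.8,0,-0.8,0],[0.5,0,-0.8,0,-0.8,0],[0.5,0,-0.8,0,-0.8,0],[0.5,0,-0.8,0,-0.8,0],[0.4,0,-0.8,0,-0.8,0],[0.2,0,-0.6,0,-0.8,0],[0,0,-0.4,0,-0.8,0],[0,0,0,0,-0.8,0],[0,0,0,0,-0.8,0],[0,0,0,0,-0.8,0]]}}

```text
clock: 32.45
eef_pos: [0.3837, -0.3791, 0.2485]
ee_rot: [-3.128, -0.182, -0.06]
ft_force: [-0.7, 0.9, -0.8]
gripper_width: 0.497
grip_force: 0.0
```

```bash
python3 - <<'E'
from h import *
s=status.get_state();print(s["eef_pos"],s["ee_rot"],s["ft_force"])
for n in("scene","top"):
    p=get_image(n)
    for q in ("filter","pan","cover"):
        for r in spotter.trace(q,p)[:2]:
            ys,xs=np.nonzero(r["pixels"]); print(n,q,round(r["confidence"],2),np.round(r["pixel"]),xs.min(),ys.min(),xs.max(),ys.max(),r["pixels"].sum(),np.round(at_z(p,(xs.mean(),ys.mean()),.02),3))
E
```

```text
[ 0.38365691 -0.37905848  0.24849616] [-3.1278308  -0.18245255 -0.06038163] [-0.73790449  0.9250461  -0.79153729]
scene pan 0.59 [225. 264.] 220 249 234 278 360 [0.577 0.207 0.02 ]
scene pan 0.51 [406. 208.] 338 199 411 225 312 [ 0.484 -0.397  0.02 ]
scene cover 0.95 [263. 249.] 232 234 295 266 1214 [0.564 0.071 0.02 ]
top filter 0.91 [377. 242.] 361 230 391 256 758 [ 0.487 -0.386  0.02 ]
top pan 0.61 [370. 228.] 350 213 402 270 1645 [ 0.511 -0.377  0.02 ]
top cover 0.97 [251. 222.] 226 205 272 240 1450 [0.557 0.082 0.02 ]
```

The filter lies flat in the pan: its top-view mask is about 111 x 97 mm, centred at (0.487,-0.386). One numeric check of the cover angle and the jars before handing in.

```bash
python3 - <<'E'
from h import *
ps=[get_image("scene"),get_image("top")]
def cov(th):
    out=[]
    for x0,x1,z0,z1 in ((-4,4,0,126),(-4,46,118,126)):
        for X in (x0,x1):
            for Z in (z0,z1):
                for y in (-79,79): out.append([X*np.cos(th)-Z*np.sin(th)+4,y,Z*np.cos(th)+X*np.sin(th)+24])
    return place(np.array(out)/1000,*CH)
ms=[spotter.trace("cover",p)[0]["pixels"] for p in ps]
# flange and plate seen through their hull
for th in (1.2,1.3,1.4,1.45,1.5,1.55): print(th,[round(float(np.abs(sil(p,cov(th))-m).sum()/m.sum()),3) for p,m in zip(ps,ms)])
for q in ("jam_jar","shaker","spice_jar","cup"):
    for n,p in zip("st",ps):
        for r in spotter.trace(q,p)[:3]:
            ys,xs=np.nonzero(r["pixels"]); print(q,n,round(r["confidence"],2),np.round(r["pixel"]),xs.min(),ys.min(),xs.max(),ys.max())
E
```

```text
1.2 [0.692, 0.146]
1.3 [0.419, 0.097]
1.4 [0.221, 0.062]
1.45 [0.129, 0.053]
1.5 [0.128, 0.053]
1.55 [0.188, 0.057]
jam_jar s 0.83 [321. 206.] 311 190 331 221
jam_jar s 0.5 [199. 321.] 182 304 216 334
jam_jar t 0.92 [334. 210.] 322 201 341 222
shaker s 0.81 [226. 264.] 220 249 233 278
shaker s 0.75 [263. 246.] 231 232 295 267
shaker t 0.58 [377. 242.] 360 230 392 258
spice_jar s 0.74 [324. 216.] 316 206 330 229
spice_jar s 0.68 [309. 258.] 301 240 316 276
spice_jar s 0.64 [302. 228.] 295 212 308 244
spice_jar t 0.69 [291. 250.] 281 244 294 259
spice_jar t 0.67 [179. 242.] 171 232 191 253
spice_jar t 0.61 [290. 226.] 283 219 297 234
cup s 0.58 [171. 256.] 159 244 179 268
cup t 0.71 [184. 179.] 177 169 196 191
```

```bash
python3 -c "
from h import *
print(ticket.finish_job())"
```

```text
the job is handed in; nothing more can be done
None
```

I handed in the job at about 33 s on the robot's clock: the jam jar is moved aside, the cover is released and folded down to its stop (about 1.5 rad), and the filter is lying in the rinse pan. All three jars are standing; the pastries weren't checked individually, but the arm never went near them. The one rough moment was a fingertip briefly wedging on the cover's edge, with no sign of harm.

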